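Close and clamp a split mould in the bench vise

ROBOT

A 6-joint arm with a two-finger parallel gripper is mounted at the origin on the work surface. World frame = base frame: x ahead of the robot, y to its left, z up, the work surface at z = 0. Lengths are in m, angles in degrees, forces in N, time in s.
With the tool pointing down it reaches from about 0.275 to 0.75 m from the base axis. Payload 10.2 kg.
Tool frame: the origin (TCP) lies on the centre line of the jaws, within the pads' length; the fingertips stand 14 mm ahead of it and the grasp point (between the pads) lies 5 mm behind it (manip.finger_overhang is the distance from the TCP to the fingertips, in m); z points along the fingers, y is the direction in which the jaws open and shut (so a half turn about z gives the same grasp; the last joint's range is limited). The gripper opens to 85 mm and grips with 20 to 120 N. Pads are 22 mm wide; open, the fingers measure 114 mm over their backs; the gripper's body (76 mm by 85 mm) begins 54 mm behind the grasp point. The pads swing forward as they close: fully open they stand 13 mm farther back than shut.
Start: joints at [60.653, 17.928, 85.812, -0, 76.261, -12.8], TCP at [0.15, 0.503, 0.245] pointing down, gripper open.
Joint ranges: [-168.41, 168.41], [-55.51, 124.54], [10.69, 146.95], [-70.63, 250.63], [1, 178], [-165.06, 165.06]. Speed limits (degrees/s): [136.94, 136.94, 172.46, 180, 180, 180].

INTERFACE

Orientations are given as a 3x3 rotation matrix whose columns are the frame's x, y, z axes.
In Python, from station import manip, eyes gives the robot as it stands.
- The arm moves only by the tool drive_tool, never from a script. Its argument "commands" is text: rows parted by semicolons, each of 4 numbers parted by spaces: the shift along the tool's x, y, z in cm, then the turn about the tool's z in degrees. A call has 1 to 20 rows; each row shifts and turns the pose as measured when the row begins, along the tool's axes as they then stand; what a row does not reach is not made up. A row lasts 1/10 s, in which the tool goes at most 50 mm and 8.59 degrees, less where a joint would pass 70% of its speed; a pose out of reach is approached as far as the arm can. A call is refused whole if a number of a shift passes 5 or a number of a turn 8.59, either way. A call with a gripper value outside its range is refused whole. "grip" is the closure, from 0 (fully open) to 1 (shut), set as the call begins (left out, the last holds). The fingers move at their own pace and stop on an object; the grip force is fixed at half the most. Time passes only in rows, so rows that do not move let the fingers close. It gives the time, the measured TCP pose, the force and the opening at its end, in the units of the state.
- manip.sense(): the state, without advancing time (a new reading comes with each control period).
- eyes.get_image(name): name is "scene" or "side" or "wrist"; returns (picture, depth): 420x560x3 uint8, red, green, blue; 420x560 float32, m along the optical axis (not along the pixel's ray), 0 where there is no reading.
- eyes.calibration(name): a dict with "fx", "fy", "cx", "cy" (pixels), "cam_to_world" (4x4, takes a point from camera to world coordinates). Camera axes: x right, y down, z forward; pixel columns grow to the right and rows downward; lengths in m; the calibration is good to about 2 mm. A picture is of the moment at which its call begins: read the wrist's pose just before it. calibration takes no time and is no camera call; for the wrist camera it gives the pose at the moment of the call.
- manip.close_job(): hands the job in, once; it reports no verdict.
The state is a dict: "clock": time; "qpos": joint angles; "dq": joint speeds; "joint_efforts": joint torques, N m; "tcp_pos": TCP position; "tool_rot": TCP orientation; "force": force on the tool from outside, world axes, zero at the start; "torque": the same for the moment, N m; "opening": finger opening in m.
Only numpy, scipy, OpenCV 4.12 (cv2) and the standard library are available. Lean on these libraries where they do the work, as an engineer would, in place of code of your own. Each camera call takes 0.05 s, during which the arm holds its last target. There are 200 camera calls.

TASK

Close the split mould for pouring: stand the loose aluminium half on the vise bed and slide it by hand flush against its mate, channel to channel, so that no gap is left and the ends line up. Let go of it, and only then crank the vise jaw up to it until it is just snug - do not force it - and leave the crank. Do not disturb the other things on the bench.

Things in the scene. Friction and masses are not known exactly. Their poses are not given: they have to be found in the camera images.
- vise: grey bench vise bolted to the table. Origin: on the table under mid-bed. Its y runs along the screw from crank (-y) to fixed jaw (+y), x across, z up. Flat bed 66 mm wide, 48 mm above the table. Fixed jaw: 76 mm wide, y = +55 mm (its face) to +88, top 96 mm above the table. End bracket holding the screw: y = -108 to -90 mm, 50 mm wide, top 94 mm high. Foot lugs reach x = +-77 mm, 20 mm high
- back_half: the mate: half of an aluminium split mould, loose (0.24 kg), already on the vise bed 0 to 4 mm short of the fixed jaw, up to 6 mm off mid-bed in x. 60 mm long (x), 30 thick (y), 55 tall. Origin: centre of its underside; axes as the vise. Its joint face, with a 16 mm wide pouring channel open at the top, is at y = -15 mm, towards the crank
- back_half_face (a point): centre of the mate's joint face, 27.5 mm above the bed; axes as back_half
- loose_half: the loose half, same size (60 x 30 x 55 mm, 0.17 to 0.32 kg), standing upright on the table on the vise's fixed-jaw side. Origin: centre of its underside, x along its 60 mm length, z up. Its joint face, with the 16 mm wide, 10 mm deep channel open at the top, is at y = +15 mm; the back (y = -15 mm) is plain. No dowels: it slides freely on the bed. Held by its two ends its joint face stays free
- loose_half_face (a point): centre of the loose half's joint face, 27.5 mm above its underside; axes as loose_half
- jaw: moving jaw of the vise, 76 mm wide (x), 26 mm thick with its 6 mm rubber liner (gives 1 mm per 25 N), top 96 mm above the table. Origin: bottom middle of its liner face, at bed height; axes as the vise. It moves along the vise's y, only by the crank. At the start the slot between it and the mate is 59 to 71 mm wide, for the 30 mm thick loose half
- jaw_face (a point): centre of the moving jaw's liner face (towards +y, liner at rest), 28 mm above the bed; axes as the vise
- crank (a joint): vise crank angle, rad; 0: jaw open, knob straight up. Grows clockwise seen from the handle end (from the top the knob goes towards the vise's +x) and closes the jaw by 16 mm a turn. Starts at 4.4 to 8.0; closing takes 2 to 3 turns. Free it takes about 4 N at the knob; it stays where left. After the bite 1 N more at the knob is 15 N at the jaw; snug: 1 to 3 N more
- crank_knob (a point): middle of the crank's knob: a black cylinder 18 mm thick, 45 mm long along the vise's y, spinning freely on its pin, so that it can stay in the fingers all the way round. It circles with radius 38 mm round the shaft, which lies at the vise's x = 0, 76 mm above the table; the knob's middle is at the vise's y = -167.5 mm, the crank arm 24 mm from it towards the bracket. Axes turn with the crank
- small_half: half of another, smaller mould, same aluminium and shape: only 40 x 22 x 36 mm. Not part of the job. Origin: centre of its underside
- canister: round lidded steel pot, 87 mm across, 102 mm tall with its lid knob. Origin: centre of its underside
- saline: clear bottle, 60 mm across, 150 mm tall. Origin: centre of its underside
- wax_jar: white screw-top jar, 56 mm across, 60 mm tall. Origin: centre of its underside
- dose_cup: clear dosing cup, 42 mm across, 35 mm tall. Origin: centre of its underside
- mix_spatula: mixing spatula with white handle lying flat, 170 mm long. Origin: underside at the middle of its length, long axis x
- meter: flat white pocket meter with a dark screen, 85 x 56 x 24 mm. Origin: centre of its underside
Mind the look-alikes: they are no part of the job. Leave any pink or yellow look-alike of the loose_half alone.

How it is judged:
By the outcome, as a careful person would: the job done as asked, in the order asked, and still so for the second after the job is handed in, with the robot touching nothing.
It also fails if it takes over 72 s, if anything falls off the work surface, if the arm or the gripper's body presses on something with over 40 N, if the wrist force passes 120 N, or if a joint passes its speed limit or range.

## Working session

There is one attempt and no reset: what is moved stays moved. The work goes in short steps, Python scripts to look and compute and a tool call to move; the robot and the scene stay as the last step left them, time stands still between calls to the robot, and variables do not carry over. Pictures are saved under pics/ and viewed, about 8 in all and at most 12, crops included, and the job is handed in when it is done.

Besides the shell and the picture viewer there is one more tool, called after ">>>" as name(argument=value, ...), one argument or row to a line, values as JSON. drive_tool: Moves the arm, as the interface text tells. Its arguments: {"type":"object","properties":{"commands":{"type":"string"},"grip":{"type":"number"}},"required":["commands"]}

```bash
ls; mkdir -p pics; python3 - <<'E'
from station import manip, eyes
import cv2, numpy as np
print(manip.sense(), manip.finger_overhang)
for n in ("scene","side"):
    im,d=eyes.get_image(n); c=eyes.calibration(n); np.savez(f"{n}0.npz",im=im,d=d,K=[c[k] for k in("fx","fy","cx","cy")],T=c["cam_to_world"])
    cv2.imwrite(f"pics/{n}0.png",im[:,:,::-1]); print(n,c)
E
```

```text
pics
{'clock': 0.0, 'qpos': array([ 6.06525530e+01,  1.79579206e+01,  8.58565238e+01, -7.93614497e-04,
        7.62598845e+01, -1.27992838e+01]), 'dq': array([ 0.03062867,  0.08704039, -0.04392016, -0.01793229, -0.08989532,
        0.03222701]), 'joint_efforts': array([ 5.27692373e-04, -4.12269580e+01, -2.59740365e+01, -2.09141963e-04,
        4.21415549e-03,  1.01015269e-05]), 'tcp_pos': array([0.14941358, 0.50302573, 0.24473215]), 'tool_rot': array([[-9.58581505e-01,  2.84817677e-01, -6.24075783e-04],
       [ 2.84818229e-01,  9.58580869e-01, -1.13738821e-03],
       [ 2.74278840e-04, -1.26802746e-03, -9.99999158e-01]]), 'force': array([ 0.10824235, -0.39555509, -1.07825118]), 'torque': array([0.03682452, 0.04256389, 0.01449034]), 'opening': 0.0856786238277047} 0.014
scene {'fx': 420.792607606486, 'fy': 420.792607606486, 'cx': 280.6271149067648, 'cy': 213.7988687343614, 'cam_to_world': array([[-0.43801435,  0.48128744, -0.75927981,  1.35190963],
       [ 0.89873005,  0.25387237, -0.35753759,  0.37610496],
       [ 0.02068182, -0.83899417, -0.54374722,  0.64558636],
       [ 0.        ,  0.        ,  0.        ,  1.        ]])}
side {'fx': 403.7957392682664, 'fy': 403.7957392682664, 'cx': 276.35588573995295, 'cy': 211.61223252705483, 'cam_to_world': array([[ 0.78515868, -0.44216508,  0.43360799,  0.01437986],
       [-0.61925356, -0.56861606,  0.5414802 , -0.66114469],
       [ 0.00713283, -0.69366117, -0.72026614,  0.97875438],
       [ 0.        ,  0.        ,  0.        ,  1.        ]])}
```

View pics/scene0.png

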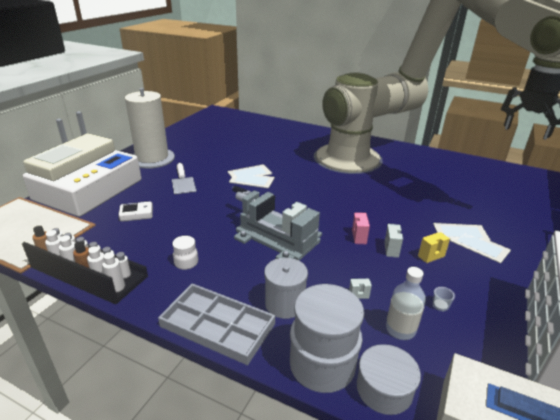

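View pics/side0.png

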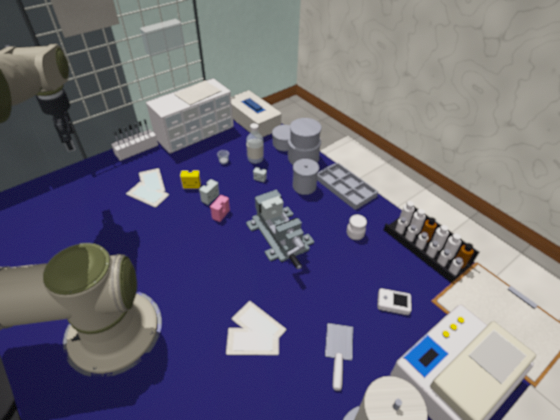

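Scene view: the vise is at (278,222) with the mate on it. The candidates are grey (394,240), small grey (360,289), pink (361,228) and yellow (434,248). The larger grey one fits the loose half. I'll confirm it with an enlarged crop and measure.

```bash
cat > h.py <<'E'
import numpy as np, cv2
def load(n):
    z=np.load(n); fx,fy,cx,cy=z["K"]; d=z["d"]; v,u=np.mgrid[:d.shape[0],:d.shape[1]]
    P=np.stack([(u-cx)/fx*d,(v-cy)/fy*d,d,np.ones_like(d)],-1)@z["T"].T
    P=P[...,:3]; P[d==0]=np.nan
    return z["im"],P
E
python3 - <<'E'
from h import *
a,P=load("scene0.npz"); b,Q=load("side0.npz")
A=cv2.resize(a[180:310,225:465],None,fx=3.3,fy=3.3,interpolation=2)
B=cv2.resize(b[160:280,170:325],None,fx=3.3,fy=3.3,interpolation=2)
cv2.imwrite("pics/cA.png",A[:,:,::-1]);cv2.imwrite("pics/cB.png",B[:,:,::-1])
for n,p,q in(("loose",(394,240),(209,191)),("small",(360,289),(260,175)),("pink",(361,228),(220,208)),("yel",(434,248),(190,180))):
    print(n,P[p[1],p[0]],Q[q[1],q[0]])
for n,X in(("scene",P),("side",Q)):
    t=X.reshape(-1,3)
    m=(t[:,2]>.03)&(t[:,2]<.16)&(t[:,0]>.2)&(t[:,0]<.85)&(abs(t[:,1])<.45)
    g=np.zeros((220,300),np.uint8); t=t[m]
    g[((t[:,0]-.2)/.003).astype(int),((t[:,1]+.45)/.003).astype(int)]=1
    k,l,s,c=cv2.connectedComponentsWithStats(cv2.dilate(g,np.ones((2,2))))
    for i in range(1,k):
        if s[i,4]>8:
            x0,y0,w,h=s[i,:4]; mm=(t[:,0]>=.2+.003*y0)&(t[:,0]<.2+.003*(y0+h))&(t[:,1]>=-.45+.003*x0)&(t[:,1]<-.45+.003*(x0+w))
            print(n,np.round(t[mm].min(0),3),np.round(t[mm].max(0),3),mm.sum())
E
```

```text
loose [0.49902561 0.27586377 0.05129678] [0.45545055 0.25271113 0.04829026]
small [0.66299325 0.24610077 0.0169167 ] [0.65331856 0.2325964  0.02784103]
pink [0.47882552 0.1888473  0.04559881] [0.43867228 0.15772274 0.05372648]
yel [0.46787586 0.36673106 0.03828532] [0.43891022 0.35445716 0.03516788]
scene [0.419 0.153 0.03 ] [0.489 0.206 0.058] 287
scene [0.417 0.334 0.03 ] [0.48  0.394 0.057] 393
scene [0.433 0.245 0.03 ] [0.501 0.293 0.058] 314
scene [ 0.48  -0.181  0.061] [ 0.514 -0.123  0.08 ] 91
scene [ 0.504 -0.144  0.03 ] [0.61  0.095 0.106] 2689
scene [0.592 0.39  0.03 ] [0.634 0.431 0.037] 110
scene [0.646 0.222 0.03 ] [0.683 0.266 0.039] 153
scene [0.704 0.318 0.03 ] [0.749 0.379 0.151] 1626
scene [ 0.72  -0.181  0.03 ] [ 0.772 -0.129  0.063] 459
scene [0.72  0.069 0.03 ] [0.806 0.156 0.103] 1746
scene [0.802 0.443 0.031] [0.85  0.45  0.077] 172
scene [0.81  0.185 0.08 ] [0.85  0.296 0.146] 765
scene [0.817 0.309 0.053] [0.85  0.399 0.06 ] 599
scene [ 0.83  -0.373  0.031] [ 0.85  -0.351  0.071] 23
scene [ 0.826 -0.332  0.03 ] [ 0.832 -0.326  0.032] 5
scene [ 0.826 -0.292  0
[... 843 characters left out ...]
45 0.08] 104
side [0.803 0.179 0.033] [0.85  0.291 0.149] 716
side [0.814 0.305 0.03 ] [0.849 0.398 0.063] 171
side [ 0.821 -0.45   0.03 ] [ 0.85  -0.425  0.072] 93
side [ 0.822 -0.416  0.03 ] [ 0.85  -0.385  0.07 ] 87
side [ 0.822 -0.359  0.03 ] [ 0.832 -0.284  0.033] 28
side [ 0.824 -0.258  0.03 ] [ 0.828 -0.244  0.033] 6
side [ 0.825 -0.387  0.03 ] [ 0.831 -0.373  0.032] 5
side [ 0.828 -0.235  0.031] [ 0.831 -0.219  0.032] 5
side [ 0.825 -0.209  0.031] [ 0.832 -0.204  0.031] 4
side [ 0.838 -0.372  0.03 ] [ 0.85  -0.35   0.071] 74
side [ 0.839 -0.332  0.031] [ 0.849 -0.312  0.07 ] 68
side [ 0.84  -0.293  0.03 ] [ 0.85  -0.27   0.071] 70
side [ 0.84  -0.252  0.03 ] [ 0.85  -0.232  0.071] 63
```

View pics/cA.png

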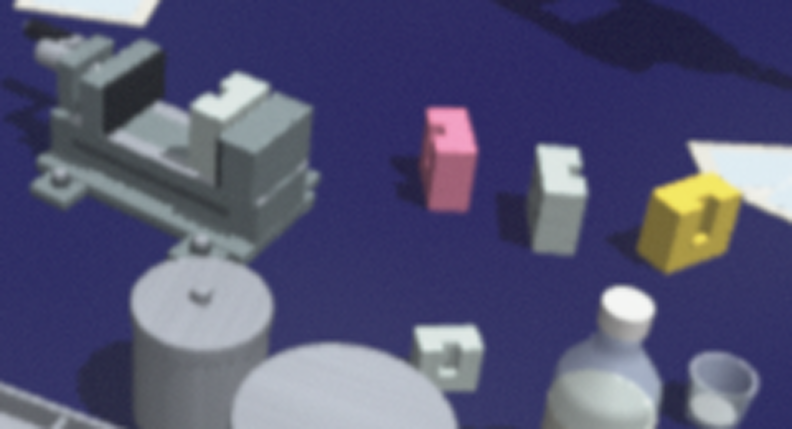

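The larger grey block is the loose half: its top is at 58 mm and its channel faces image right, roughly world +y. The small one at crop (447,357) is only 40 mm tall. Next I'll fit its yaw and the vise pose.

```bash
python3 - <<'E'
from h import *
for n in("scene0.npz","side0.npz"):
    _,X=load(n); t=X.reshape(-1,3); t=t[np.isfinite(t[:,0])]
    def rect(x0,x1,y0,y1,z0,z1,nm):
        m=(t[:,0]>x0)&(t[:,0]<x1)&(t[:,1]>y0)&(t[:,1]<y1)&(t[:,2]>z0)&(t[:,2]<z1); p=t[m]
        if len(p)<5:return
        r=cv2.minAreaRect((p[:,:2]*1000).astype(np.float32)); print(n,nm,len(p),np.round(r[0],1),np.round(r[1],1),round(r[2],1),"z",np.round(np.median(p[:,2]),4))
    rect(.42,.515,.235,.305,.03,.07,"loose")
    rect(.42,.515,.235,.305,.052,.07,"loosetop")
    rect(.46,.63,-.2,.11,.1,.13,"matetop")
    rect(.46,.63,-.1,.11,.085,.1,"jaws top")
    rect(.46,.63,.03,.11,.085,.1,"fixedjaw top")
    rect(.46,.63,-.12,.02,.085,.1,"mov+bracket")
    rect(.40,.63,-.25,.13,.03,.07,"body")
    rect(.40,.56,-.25,-.115,.02,.13,"knob")
    rect(.40,.68,-.25,.13,.012,.024,"lugs")
E
```

```text
scene0.npz loose 314 [467.6 268.9] [64.7 30.4] 19.1 z 0.0531
scene0.npz loosetop 172 [466.5 268.7] [62.6 30.2] 19.1 z 0.0546
scene0.npz matetop 178 [557.9  38.6] [32.5 66.1] 80.5 z 0.1028
scene0.npz jaws top 776 [554.2  -7.3] [194.3  80.7] 80.0 z 0.095
scene0.npz fixedjaw top 413 [565.9  58.4] [60.7 80.7] 80.0 z 0.0954
scene0.npz mov+bracket 370 [560.9 -53. ] [131.7  82.9] 38.7 z 0.0943
scene0.npz body 1286 [543.4 -48.5] [283.2  82.2] 77.5 z 0.0482
scene0.npz knob 149 [ 503.  -140.9] [84.6 45.7] 39.5 z 0.0741
scene0.npz lugs 536 [589.4   2.9] [113.  216.6] 17.2 z 0.0149
side0.npz loose 199 [464. 270.] [64.  35.2] 17.3 z 0.0522
side0.npz loosetop 101 [464.7 269.6] [62.6 31.3] 19.2 z 0.0549
side0.npz matetop 133 [562.5  48.9] [56.  67.7] 78.4 z 0.1028
side0.npz jaws top 544 [550.7  -6.4] [196.7  78.1] 79.5 z 0.0947
side0.npz fixedjaw top 206 [562.1  56.9] [66.2 77.6] 78.1 z 0.0954
side0.npz mov+bracket 358 [541.8 -48.8] [ 79.2 136.8] 0.1 z 0.0939
side0.npz body 639 [539.7 -52.8] [276.6  79.9] 77.7 z 0.0489
side0.npz knob 218 [ 499.4 -141.3] [85.2 45.1] 41.0 z 0.0736
side0.npz lugs 306 [548.3  -9.4] [200.  151.1] 79.1 z 0.0141
```

View pics/cB.png

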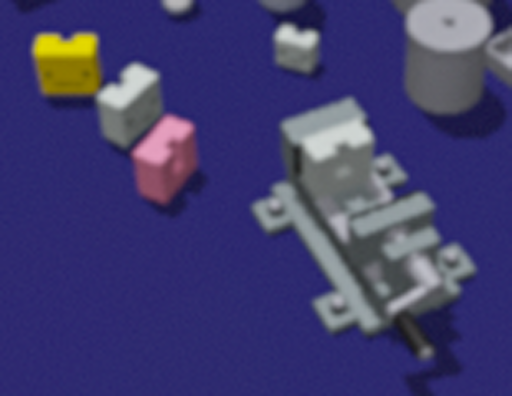

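Side crop: the loose half is at (130,105), plain back towards the camera and channel edge away from it, yaw about +19°. The vise yaw is about -10.5° and the knob sits low at crop (425,350). I'll write a move planner and hover over the loose half.

```bash
cat >> h.py <<'E'
def plan(goal,yaw,n,final=True):
    """rows from the current pose to TCP goal with tool y at world angle yaw (deg), n rows"""
    from station import manip
    s=manip.sense(); p=s["tcp_pos"]; R=s["tool_rot"]
    a=np.degrees(np.arctan2(R[1,1],R[0,1])); turn=(a-yaw+180)%360-180
    if abs(turn)>120: turn-=np.sign(turn)*180
    dp=(np.array(goal)-p)/n; rows=[]
    for i in range(n):
        b=np.radians(a-turn*i/n); Y=np.array([np.cos(b),np.sin(b),0]); X=np.array([Y[1]*-1,Y[0],0])
        X=np.cross(Y,[0,0,-1.]); rows.append("%.2f %.2f %.2f %.1f"%(X@dp*100,Y@dp*100,-dp[2]*100,turn/n))
    print("yaw",round(a,2),"turn",round(turn,1),"d",np.round(np.array(goal)-p,4)); print("; ".join(rows))
E
python3 -c "
from h import *
plan((.4655,.269,.17),19.1,10)"
```

```text
yaw 73.46 turn 54.4 d [ 0.3161 -0.2341 -0.0748]
-3.70 -1.34 0.75 5.4; -3.81 -0.99 0.75 5.4; -3.88 -0.62 0.75 5.4; -3.93 -0.25 0.75 5.4; -3.93 0.12 0.75 5.4; -3.90 0.49 0.75 5.4; -3.84 0.86 0.75 5.4; -3.74 1.22 0.75 5.4; -3.61 1.57 0.75 5.4; -3.44 1.90 0.75 5.4
```

>>> drive_tool(
  commands="-3.7 -1.3 0.75 5.4; -3.8 -1 0.75 5.4; -3.9 -0.6 0.75 5.4; -3.9 -0.25 0.75 5.4; -3.9 0.1 0.75 5.4; -3.9 0.5 0.75 5.4; -3.8 0.9 0.75 5.4; -3.7 1.2 0.75 5.4; -3.6 1.6 0.75 5.4; -3.4 1.9 0.75 5.4; 0 0 0 0; 0 0 0 0",
  grip=0,
)

```text
clock: 1.3
tcp_pos: [0.4721, 0.257, 0.1631]
tool_rot: [[-0.298, 0.954, -0.006], [0.955, 0.298, -0.002], [-0.0, -0.007, -1.0]]
force: [-1.0, 0.6, -0.1]
opening: 0.0856
```

```bash
python3 - <<'E'
from station import manip, eyes
from h import *
s=manip.sense(); print(s["clock"],s["tcp_pos"],s["force"])
c=eyes.calibration("wrist"); im,d=eyes.get_image("wrist")
np.savez("wrist1.npz",im=im,d=d,K=[c[k] for k in("fx","fy","cx","cy")],T=c["cam_to_world"]); cv2.imwrite("pics/w1.png",im[:,:,::-1])
im,P=load("wrist1.npz"); t=P.reshape(-1,3); t=t[np.isfinite(t[:,0])]
for z0 in(.03,.045,.052):
    m=(abs(t[:,0]-.465)<.055)&(abs(t[:,1]-.27)<.05)&(t[:,2]>z0)&(t[:,2]<.065); p=t[m]; 
    if len(p)>5: r=cv2.minAreaRect((p[:,:2]*1000).astype(np.float32)); print(len(p),r,np.median(p[:,2]))
plan((.4655,.269,.17),19.1,2)
E
```

```text
1.3 [0.47206217 0.25697741 0.16310426] [-1.00269907  0.59566755 -0.0507919 ]
2894 ((463.6655578613281, 269.7754211425781), (60.15597152709961, 30.532249450683594), 18.795927047729492) 0.05529264589222149
2641 ((463.6655578613281, 269.7754211425781), (60.15597152709961, 30.532249450683594), 18.795927047729492) 0.05538235460750038
2518 ((463.6655578613281, 269.7754211425781), (60.15597152709961, 30.532249450683594), 18.795927047729492) 0.05542263269553323
yaw 17.38 turn -1.7 d [-0.0064  0.0119  0.0069]
0.66 -0.13 -0.34 -0.9; 0.66 -0.12 -0.34 -0.9
```

View pics/w1.png

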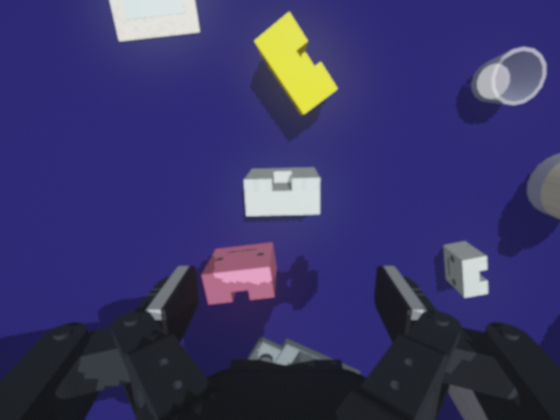

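The wrist view shows the loose half at (282,192) with its channel on the far (+y) side. It fits as 60.2 x 30.5 mm at (463.7, 269.8), yaw 18.8°. I'll align over it and descend.

```bash
python3 -c "
from h import *
plan((.4637,.2698,.11),18.8,3)"
```

```text
yaw 17.38 turn -1.4 d [-0.0082  0.0127 -0.0531]
0.49 -0.14 1.77 -0.5; 0.49 -0.13 1.77 -0.5; 0.49 -0.13 1.77 -0.5
```

>>> drive_tool(
  commands="0.5 -0.15 1.8 -0.5; 0.5 -0.15 1.8 -0.5; 0.5 -0.15 1.8 -0.5; 0 0 0 0; 0 0 0 0",
)

```text
clock: 1.85
tcp_pos: [0.4593, 0.2742, 0.1098]
tool_rot: [[-0.334, 0.943, -0.004], [0.943, 0.334, -0.001], [-0.0, -0.004, -1.0]]
force: [-0.3, 0.2, -0.1]
opening: 0.0849
```

```bash
python3 -c "
from h import *
plan((.4637,.2698,.026),18.8,4)"
```

```text
yaw 19.48 turn 0.7 d [ 0.0044 -0.0044 -0.0838]
-0.14 0.07 2.09 0.2; -0.14 0.07 2.09 0.2; -0.14 0.07 2.09 0.2; -0.14 0.07 2.09 0.2
```

>>> drive_tool(
  commands="-0.5 0.2 0 0.7; 0 0 0 0; 0 0 2.1 0; 0 0 2.1 0; 0 0 2 0; 0 0 0 0; 0 0 0 0",
)

```text
clock: 2.55
tcp_pos: [0.4667, 0.2704, 0.0524]
tool_rot: [[-0.32, 0.947, 0.007], [0.947, 0.32, 0.002], [-0.001, 0.007, -1.0]]
force: [0.4, 0.0, 0.5]
opening: 0.0856
```

```bash
python3 -c "
from h import *
plan((.4637,.2698,.026),18.8,2)"
```

```text
yaw 18.69 turn -0.1 d [-0.003  -0.0006 -0.0264]
0.02 -0.15 1.32 -0.1; 0.02 -0.15 1.32 -0.1
```

>>> drive_tool(
  commands="0 -0.2 1.3 0; 0 -0.1 1.2 0; 0 0 0 0; 0 0 0 0",
)

```text
clock: 2.95
tcp_pos: [0.465, 0.2697, 0.0278]
tool_rot: [[-0.32, 0.947, 0.011], [0.947, 0.32, 0.003], [-0.001, 0.011, -1.0]]
force: [-0.0, -0.1, 0.2]
opening: 0.0854
```

>>> drive_tool(
  commands="0 -0.1 0 0; 0 0 0 0; 0 0 0 0; 0 0 0 0; 0 0 0 0; 0 0 0 0; 0 0 0 0",
  grip=1,
)

```text
clock: 3.65
tcp_pos: [0.4642, 0.2695, 0.0285]
tool_rot: [[-0.32, 0.947, 0.011], [0.947, 0.32, 0.003], [-0.001, 0.012, -1.0]]
force: [-0.6, 0.5, -0.7]
opening: 0.0593
```

>>> drive_tool(
  commands="0 0 -3 0; 0 0 -3 0; 0 0 -3 0; 0 0 -3 0; 0 0 -3 0; 0 0 0 0; 0 0 0 0",
)

```text
clock: 4.35
tcp_pos: [0.461, 0.2684, 0.1818]
tool_rot: [[-0.32, 0.947, 0.006], [0.947, 0.32, 0.001], [-0.0, 0.006, -1.0]]
force: [0.4, 0.5, -2.7]
opening: 0.0596
```

```bash
python3 - <<'E'
from station import manip, eyes
s=manip.sense(); print(s["clock"],s["tcp_pos"],s["tool_rot"],s["force"],s["opening"])
from h import *
for n in("scene0.npz","side0.npz"):
    _,X=load(n); t=X.reshape(-1,3); t=t[np.isfinite(t[:,0])]
    a=np.radians(-10.4); c,s=np.cos(a),np.sin(a); u=t[:,:2]@np.array([[c,-s],[s,c]])   # coords along vise x,y
    def rng(m,nm): print(n,nm,m.sum(),np.round(np.percentile(u[m],[1,50,99],axis=0)*1000,1).tolist())
    reg=(t[:,0]>.44)&(t[:,0]<.64)&(t[:,1]>-.21)&(t[:,1]<.12)
    rng(reg&(t[:,2]>.1),"matetop")
    top=reg&(abs(t[:,2]-.0955)<.003)
    h,e=np.histogram(u[top][:,1]*1000,bins=np.arange(-240,20,4)); print([(int(b),int(k)) for b,k in zip(e,h) if k])
    rng(reg&(abs(t[:,2]-.048)<.003)&(u[:,1]*1000<-30),"bed")
E
```

```text
4.35 [0.46096825 0.26841885 0.18179449] [[-3.20132766e-01  9.47355175e-01  5.76068691e-03]
 [ 9.47372592e-01  3.20129575e-01  1.49262624e-03]
 [-4.30119060e-04  5.93535546e-03 -9.99982293e-01]] [ 0.39156801  0.49873973 -2.6737527 ] 0.059572426049934846
scene0.npz matetop 178 [[511.0, 123.6], [545.8, 140.2], [574.0, 154.0]]
[(-8, 7), (-4, 16), (0, 15), (4, 13), (8, 15), (12, 1)]Traceback (most recent call last):
  File "<stdin>", line 12, in <module>
  File "<stdin>", line 7, in rng
    return _quantile_unchecked(
        a, q, axis, out, overwrite_input, method, keepdims, weights)
    return _ureduce(a,
                    func=_quantile_ureduce_func,
    ...<5 lines>...
                    overwrite_input=overwrite_input,
                    method=method)
    r = func(a, **kwargs)
    result = _quantile(arr,
                       quantiles=q,
    ...<2 lines>...
                       out=out,
                       weights=wgt)
    slices_having_nans = np.isnan(arr[-1, ...])
                                  ~~~^^^^^^^^^
IndexError: index -1 is out of bounds for axis 0 with size 0
```

Gripped, opening 59.6 mm. I'll carry it high over the crank side of the vise so the wrist camera sees the vise from above.

```bash
python3 -c "
from h import *
plan((.535,-.09,.24),-10.5,10)"
```

```text
yaw 18.67 turn 29.2 d [ 0.074  -0.3584  0.0582]
-3.63 -0.45 -0.58 2.9; -3.65 -0.26 -0.58 2.9; -3.66 -0.07 -0.58 2.9; -3.66 0.11 -0.58 2.9; -3.65 0.30 -0.58 2.9; -3.63 0.48 -0.58 2.9; -3.60 0.67 -0.58 2.9; -3.56 0.85 -0.58 2.9; -3.51 1.03 -0.58 2.9; -3.46 1.21 -0.58 2.9
```

>>> drive_tool(
  commands="-3.6 -0.4 -0.6 2.9; -3.6 -0.2 -0.6 2.9; -3.6 -0.1 -0.6 2.9; -3.6 0.1 -0.6 2.9; -3.6 0.3 -0.6 2.9; -3.6 0.5 -0.6 2.9; -3.6 0.7 -0.6 2.9; -3.5 0.8 -0.6 2.9; -3.5 1 -0.6 2.9; -3 1 -0.4 2.5; 0 0 0 0; 0 0 0 0",
)

```text
clock: 5.55
tcp_pos: [0.5276, -0.0952, 0.2211]
tool_rot: [[0.191, 0.981, -0.025], [0.982, -0.191, 0.006], [0.001, -0.026, -1.0]]
force: [0.3, 0.1, -1.7]
opening: 0.0595
```

```bash
cat >> h.py <<'E'
def snap(n):
    from station import manip,eyes
    s=manip.sense(); print(s["clock"],np.round(s["tcp_pos"],4),"yaw",np.round(np.degrees(np.arctan2(s["tool_rot"][1,1],s["tool_rot"][0,1])),2),"F",np.round(s["force"],2))
    c=eyes.calibration("wrist"); im,d=eyes.get_image("wrist")
    np.savez(n+".npz",im=im,d=d,K=[c[k] for k in("fx","fy","cx","cy")],T=c["cam_to_world"]); cv2.imwrite(f"pics/{n}.png",im[:,:,::-1])
    return load(n+".npz")
def rect(t,m,nm):
    p=t[m]
    if len(p)<5: return print(nm,len(p))
    r=cv2.minAreaRect((p[:,:2]*1000).astype(np.float32)); print(nm,len(p),np.round(r[0],1),np.round(r[1],1),round(r[2],2),"z",round(float(np.median(p[:,2])),4))
E
python3 - <<'E'
from h import *
im,P=snap("w2"); t=P.reshape(-1,3); t=t[np.isfinite(t[:,0])]
x,y,z=t.T
rect(t,(abs(z-.103)<.0025)&(y>-.05)&(y<.08),"mate")
rect(t,(abs(z-.096)<.0025)&(y>.03),"fixed")
rect(t,(abs(z-.096)<.0025)&(y<.0)&(y>-.08),"mov")
rect(t,(abs(z-.048)<.0025)&(y>-.15)&(y<.05),"bed")
rect(t,(abs(z-.02)<.0025)&(y>-.1)&(y<.1),"lugs")
E
```

```text
5.55 [ 0.5276 -0.0952  0.2211] yaw -11.03 F [ 0.28  0.09 -1.69]
mate 3681 [556.1  38.8] [30.6 60.2] 79.54 z 0.1034
fixed 499 [560.5  44.6] [27.  75.6] 78.56 z 0.0962
mov 2811 [541.4 -57.3] [26.2 76.1] 79.24 z 0.0962
bed 6260 [639.6 -45.9] [165.8 258.7] 76.84 z 0.0485
lugs 395 [550.5  -5.7] [147.5 134. ] 78.75 z 0.0202
```

View pics/w2.png

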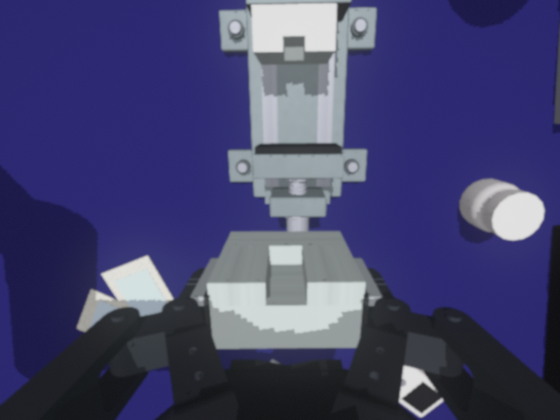

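The wrist view shows the mate (295,30), open slot, moving jaw (297,165) and our half held at (285,310) with the channel facing the mate. Fits:
- Mate: 60.2 x 30.6 mm at (556.1, 38.8), yaw -10.5°.
- Jaw: centre (541.4, -57.3).
- Slot: 69 mm, within the 59–71 given.

Next I'll move over the slot.

```bash
python3 -c "
from h import *
plan((.5484,-.0025,.15),-10.5,4)"
```

```text
yaw -11.0 turn -0.5 d [ 0.0208  0.0926 -0.0711]
2.37 0.07 1.78 -0.1; 2.37 0.07 1.78 -0.1; 2.37 0.08 1.78 -0.1; 2.37 0.08 1.78 -0.1
```

>>> drive_tool(
  commands="2.4 0.1 1 -0.1; 2.4 0.1 1.5 -0.1; 2.4 0.1 1.5 -0.1; 2.2 0 1.5 -0.1; 0 0 1 0; 0 0 0 0; 0 0 0 0",
)

```text
clock: 6.3
tcp_pos: [0.5442, 0.0067, 0.1505]
tool_rot: [[0.174, 0.984, -0.031], [0.985, -0.174, 0.007], [0.002, -0.032, -1.0]]
force: [0.4, -0.9, -1.7]
opening: 0.0595
```

```bash
python3 -c "
from h import *
plan((.5484,-.0025,.09),-10.5,4)"
```

```text
yaw -10.03 turn 0.5 d [ 0.0042 -0.0092 -0.0605]
-0.21 0.14 1.51 0.1; -0.21 0.14 1.51 0.1; -0.21 0.14 1.51 0.1; -0.21 0.14 1.51 0.1
```

>>> drive_tool(
  commands="-0.7 0.5 0 0.4; 0 0 1 0; 0 0 1 0; 0 0 1 0; 0 0 1 0; 0 0 1 0; 0 0 0.5 0; 0 0 0 0; 0 0 0 0",
)

```text
clock: 7.2
tcp_pos: [0.5465, -0.0035, 0.0911]
tool_rot: [[0.184, 0.982, -0.03], [0.983, -0.184, 0.007], [0.001, -0.031, -1.0]]
force: [-0.2, 0.0, -1.2]
opening: 0.0592
```

```bash
python3 -c "
from h import *
plan((.5484,-.0025,.079),-10.5,2)"
```

```text
yaw -10.62 turn -0.1 d [ 0.0019  0.001  -0.0121]
0.07 0.09 0.61 -0.1; 0.07 0.09 0.61 -0.1
```

>>> drive_tool(
  commands="0.1 0.2 0.4 0; 0 0 0.4 0; 0 0 0.3 0; 0 0 0 0; 0 0 0 0",
)

```text
clock: 7.7
tcp_pos: [0.5491, -0.0027, 0.08]
tool_rot: [[0.184, 0.983, -0.028], [0.983, -0.184, 0.006], [0.001, -0.029, -1.0]]
force: [-0.6, 0.3, -2.1]
opening: 0.0593
```

>>> drive_tool(
  commands="0 0 0.1 0; 0 0 0 0",
)

```text
clock: 7.9
tcp_pos: [0.5491, -0.0027, 0.0791]
tool_rot: [[0.184, 0.983, -0.028], [0.983, -0.184, 0.006], [0.001, -0.028, -1.0]]
force: [0.3, -0.1, -1.6]
opening: 0.0597
```

>>> drive_tool(
  commands="0 0 0.1 0; 0 0 0 0",
)

```text
clock: 8.1
tcp_pos: [0.5491, -0.0028, 0.0782]
tool_rot: [[0.184, 0.983, -0.027], [0.983, -0.184, 0.006], [0.001, -0.028, -1.0]]
force: [-0.6, -0.3, -2.1]
opening: 0.0595
```

>>> drive_tool(
  commands="0 0 0.1 0; 0 0 0 0",
)

```text
clock: 8.3
tcp_pos: [0.5493, -0.0028, 0.0775]
tool_rot: [[0.184, 0.983, -0.027], [0.983, -0.184, 0.006], [0.001, -0.027, -1.0]]
force: [-0.2, 0.9, -1.8]
opening: 0.0592
```

>>> drive_tool(
  commands="0 0 0.1 0; 0 0 0.1 0; 0 0 0 0",
)

```text
clock: 8.6
tcp_pos: [0.5493, -0.0028, 0.0776]
tool_rot: [[0.184, 0.983, -0.026], [0.983, -0.184, 0.006], [0.001, -0.026, -1.0]]
force: [0.4, 0.4, -2.0]
opening: 0.0598
```

>>> drive_tool(
  commands="0 0 0.2 0; 0 0 0 0",
)

```text
clock: 8.8
tcp_pos: [0.5497, -0.0028, 0.0776]
tool_rot: [[0.183, 0.983, -0.024], [0.983, -0.183, 0.005], [0.0, -0.025, -1.0]]
force: [-0.1, -0.2, -2.8]
opening: 0.0592
```

Contact with the bed: z has stalled at 77.6 mm and the tilt is easing. About 12 mm to the mate and -1.4 mm sideways; I'll slide in small steps.

>>> drive_tool(
  commands="0 -0.15 -0.05 0; 0.4 0 0 0; 0.4 0 0 0; 0 0 0 0; 0 0 0 0",
)

```text
clock: 9.3
tcp_pos: [0.5496, 0.0061, 0.0774]
tool_rot: [[0.183, 0.983, -0.025], [0.983, -0.183, 0.005], [0.0, -0.026, -1.0]]
force: [-0.7, -1.4, 0.9]
opening: 0.0594
```

```bash
python3 - <<'E'
from station import manip
import numpy as np
s=manip.sense();p=s["tcp_pos"]*1000;y=np.array([.184,.983]);x=np.array([.983,-.184])
print(p,"to go y",110.5-p[:2]@y,"x",539.5-p[:2]@x,s["force"],s["tool_rot"][2])
E
```

```text
[549.58836993   6.07753771  77.35414059] to go y 3.4015203618291565 x 0.37289929948781264 [-0.7351018  -1.42449111  0.91347575] [ 2.75378495e-04 -2.55198534e-02 -9.99674278e-01]
```

>>> drive_tool(
  commands="0.2 0 0 0; 0.2 0 0 0; 0 0 0 0",
)

```text
clock: 9.6
tcp_pos: [0.5505, 0.01, 0.0773]
tool_rot: [[0.184, 0.983, -0.025], [0.983, -0.183, 0.004], [-0.0, -0.025, -1.0]]
force: [0.1, 0.6, -0.8]
opening: 0.0593
```

>>> drive_tool(
  commands="0.2 0 0 0; 0.2 0 0 0",
)

```text
clock: 9.8
tcp_pos: [0.5509, 0.0116, 0.0774]
tool_rot: [[0.183, 0.983, -0.026], [0.983, -0.183, -0.0], [-0.005, -0.026, -1.0]]
force: [-7.7, -23.1, 2.9]
opening: 0.0595
```

>>> drive_tool(
  commands="0.2 0 0 0; 0.2 0 0 0",
)

```text
clock: 10.0
tcp_pos: [0.5508, 0.0114, 0.0775]
tool_rot: [[0.184, 0.983, -0.029], [0.983, -0.184, -0.007], [-0.012, -0.027, -1.0]]
force: [-5.2, -14.7, 2.5]
opening: 0.0593
```

Firm contact: the mate is now backed by the fixed jaw. I'll release.

>>> drive_tool(
  commands="0 0 0 0; 0 0 0 0; 0 0 0 0; 0 0 0 0; 0 0 0 0; 0 0 0 0",
  grip=0,
)

```text
clock: 10.6
tcp_pos: [0.5511, 0.0122, 0.0777]
tool_rot: [[0.184, 0.983, -0.028], [0.983, -0.184, -0.006], [-0.011, -0.027, -1.0]]
force: [-0.4, 0.1, 0.1]
opening: 0.0852
```

```bash
python3 - <<'E'
from station import manip
import numpy as np
s=manip.sense();p=s["tcp_pos"]*1000;y=np.array([.184,.983]);x=np.array([.983,-.184])
print(p,"y",p[:2]@y,"x",p[:2]@x,s["force"],s["tool_rot"][2])
E
```

```text
[551.1429292   12.20419939  77.73610534] y 113.40702697124978 x 539.527926717289 [-0.41218888  0.09285913  0.05982632] [-0.01117472 -0.02671093 -0.99958074]
```

>>> drive_tool(
  commands="0.5 0 0 0; 0.5 0 0 0; 0.5 0 0 0; 0 0 0 0",
)

```text
clock: 11.0
tcp_pos: [0.5542, 0.0286, 0.0776]
tool_rot: [[0.184, 0.983, -0.028], [0.983, -0.184, -0.006], [-0.011, -0.027, -1.0]]
force: [-0.1, 0.9, -0.2]
opening: 0.0858
```

>>> drive_tool(
  commands="0 0 0 0; 0 0 0 0; 0 0 0 0; 0 0 0 0; 0 0 0 0; 0 0 0 0",
  grip=1,
)

```text
clock: 11.6
tcp_pos: [0.5543, 0.0289, 0.078]
tool_rot: [[0.183, 0.983, -0.028], [0.983, -0.184, -0.006], [-0.011, -0.026, -1.0]]
force: [-0.0, 0.4, 1.9]
opening: 0.0596
```

```bash
python3 - <<'E'
from station import manip
import numpy as np
s=manip.sense();p=s["tcp_pos"]*1000;y=np.array([.184,.983]);x=np.array([.983,-.184])
print(p,"y",p[:2]@y,"x",p[:2]@x,s["force"],s["tool_rot"][2])
E
```

```text
[554.28413822  28.85667705  78.02400988] y 130.3543949743431 x 539.5516792956388 [-0.04981187  0.43189703  1.90519465] [-0.01052368 -0.02613948 -0.99960291]
```

Ends squeezed at 59.6 mm, so both are lined up. I'll open, rise and back off towards the crank for a look.

>>> drive_tool(
  commands="0 0 0 0; 0 0 0 0; 0 0 0 0; 0 0 0 0",
  grip=0,
)

```text
clock: 12.0
tcp_pos: [0.5541, 0.0285, 0.0777]
tool_rot: [[0.184, 0.983, -0.028], [0.983, -0.184, -0.006], [-0.011, -0.027, -1.0]]
force: [-0.6, 0.7, -0.5]
opening: 0.0857
```

>>> drive_tool(
  commands="0 0 -3 0; 0 0 -3 0; 0 0 -3 0; 0 0 -3 0; -2.5 0 -1 0; -3 0 0 0; -3 0 0 0; -3 0 0 0; 0 0 0 0; 0 0 0 0",
)

```text
clock: 13.0
tcp_pos: [0.5358, -0.0874, 0.2145]
tool_rot: [[0.183, 0.983, -0.028], [0.983, -0.183, -0.007], [-0.012, -0.027, -1.0]]
force: [-0.5, -0.2, -0.7]
opening: 0.0854
```

```bash
python3 - <<'E'
from h import *
im,P=snap("w3"); t=P.reshape(-1,3); t=t[np.isfinite(t[:,0])]
x,y,z=t.T
rect(t,(abs(z-.103)<.0025)&(y>-.05)&(y<.1),"both")
yy=x*.184+y*.983; xx=x*.983-y*.184
m=(abs(z-.103)<.0025)&(y>-.05)&(y<.1)
for lo,hi in((.1,.11),(.11,.12),(.120,.127),(.13,.14),(.14,.15),(.15,.156)):
    k=m&(yy>lo)&(yy<hi); print(lo,k.sum(),np.round(np.array([xx[k].min(),xx[k].max()])*1000,1) if k.any() else "", np.round(np.median(z[k]),4))
rect(t,(abs(z-.096)<.0025)&(y<.0)&(y>-.08),"mov")
rect(t,(abs(z-.096)<.0025)&(y>.05),"fixed")
A=cv2.resize(im[0:260,180:420],None,fx=2.4,fy=2.3,interpolation=2); cv2.imwrite("pics/w3c.png",A[:,:,::-1])
E
```

```text
13.0 [ 0.5358 -0.0874  0.2145] yaw -10.54 F [-0.47 -0.24 -0.75]
both 7204 [553.6  26.6] [60.1 60.2] 79.35 z 0.1034
0.1 1219 [509.6 569.3] 0.1034
0.11 1147 [509.2 569.4] 0.1034
0.12 674 [509.4 569.3] 0.1034
0.13 1102 [509.4 569.4] 0.1034
0.14 1407 [509.2 569.5] 0.1034
0.15 873 [509.4 569.3] 0.1034
mov 2950 [545.2 -36.9] [67.1 76. ] 79.44 z 0.0963
fixed 1045 [563.3  59.1] [ 7.7 76.1] 79.57 z 0.0964
```

View pics/w3c.png

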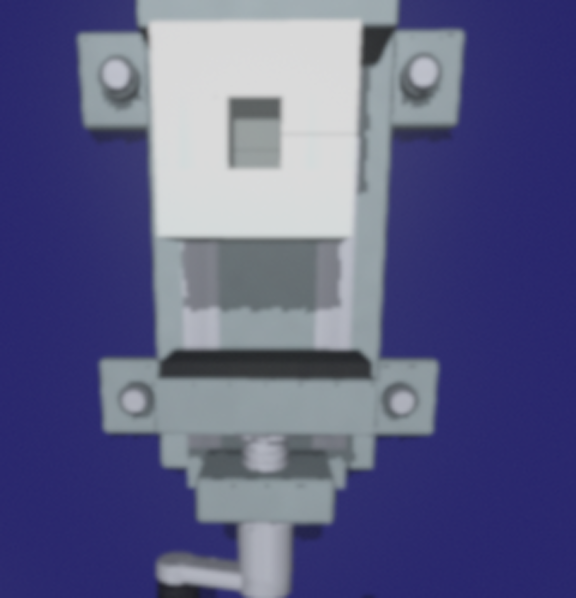

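The crop shows the halves flush, forming one block with the square channel at (255,132). Together they measure 60.1 x 60.2 mm with the ends equal within 0.2 mm, and the back touches the fixed jaw. Now the knob: the arm points to vise -x at crop (190,570).

```bash
python3 - <<'E'
from h import *
a=np.radians(-10.5);ex=np.array([np.cos(a),np.sin(a),0]);ey=np.array([-np.sin(a),np.cos(a),0]);O=np.array([.5524,.0014,0])
for n in("scene0","side0","w3"):
    im,P=load(n+".npz"); t=P.reshape(-1,3); c=im.reshape(-1,3).max(1)
    V=np.c_[(t-O)@ex,(t-O)@ey,t[:,2]]*1000
    m=(abs(V[:,0])<60)&(V[:,1]<-150)&(V[:,1]>-196)&(V[:,2]>12)&(V[:,2]<140)
    p=V[m]; print(n,m.sum(),np.round(np.percentile(p,[3,50,97],axis=0),1).tolist() if m.any() else "")
    m=(abs(V[:,0])<60)&(V[:,1]<-137)&(V[:,1]>-150)&(V[:,2]>25)&(V[:,2]<140)
    p=V[m]; print("  arm",m.sum(),np.round(np.percentile(p,[3,50,97],axis=0),1).tolist() if m.any() else "")
E
```

```text
scene0 66 [[-39.1, -191.0, 63.7], [-30.0, -173.3, 72.3], [-25.4, -152.3, 74.9]]
  arm 32 [[-38.7, -147.0, 70.6], [3.2, -140.6, 77.9], [12.3, -137.6, 86.5]]
side0 92 [[-45.3, -191.8, 63.1], [-39.1, -173.6, 71.1], [-29.1, -152.1, 75.6]]
  arm 80 [[-42.8, -147.0, 65.2], [-13.5, -142.4, 74.5], [6.6, -137.8, 85.8]]
w3 615 [[-44.8, -188.6, 67.9], [-35.6, -169.4, 73.5], [-28.1, -151.3, 75.7]]
  arm 422 [[-43.6, -149.3, 69.2], [-25.8, -140.9, 76.3], [8.2, -137.3, 87.1]]
```

Knob: top 75.5 mm, centre about vise (-36.8, -167.5, 66.5), which puts the crank near 255° (4.46 rad), consistent with the given range. Bite is expected about 934° later. Going to the knob.

```bash
cat >> h.py <<'E'
C=np.array([.5218,-.1633,.076])   # crank circle centre
def crank(step=20,n=9,r=38.,C=C):
    from station import manip
    s=manip.sense(); a=np.radians(-10.5); ex=np.array([np.cos(a),np.sin(a),0]); ey=np.array([-np.sin(a),np.cos(a),0])
    d=(s["tcp_pos"]-C)*1000; x,y,z=d@ex,d@ey,d[2]; th=np.degrees(np.arctan2(x,z))%360
    t=np.radians(th); ft=s["force"]@(ex*np.cos(t)-np.array([0,0,1])*np.sin(t))
    print("t",round(s["clock"],2),"theta",round(th,1),"r",round(np.hypot(x,z),1),"y",round(y,1),"F vise xyz",np.round([s["force"]@ex,s["force"]@ey,s["force"][2]],1),"Ft",round(ft,1),"open",round(s["opening"],4))
    q=np.radians(th+step*np.arange(n+1)); X=r*np.sin(q); Z=r*np.cos(q); X[0],Z[0]=x,z
    print("; ".join("0 %.2f %.2f 0"%(X[i+1]/10-X[i]/10,-(Z[i+1]-Z[i])/10) for i in range(n)))
E
python3 -c "
from h import *
plan((.4857,-.1566,.15),-10.5,4)"
```

```text
yaw -10.5 turn -0.0 d [-0.0502 -0.0694 -0.0645]
-1.93 -0.92 1.61 -0.0; -1.93 -0.92 1.61 -0.0; -1.93 -0.92 1.61 -0.0; -1.93 -0.92 1.61 -0.0
```

>>> drive_tool(
  commands="-1.9 -0.9 0.5 0; -1.9 -0.9 1.5 0; -1.9 -0.9 2 0; -1.9 -0.9 2 0; 0 0 0 0; 0 0 0 0",
)

```text
clock: 13.65
tcp_pos: [0.4857, -0.1521, 0.1551]
tool_rot: [[0.174, 0.984, -0.026], [0.985, -0.174, -0.007], [-0.011, -0.025, -1.0]]
force: [-0.1, -0.9, 0.3]
opening: 0.0855
```

```bash
python3 -c "
from h import *
plan((.4857,-.1566,.066),-10.5,4)"
```

```text
yaw -10.04 turn 0.5 d [ 0.     -0.0045 -0.0891]
-0.11 0.02 2.23 0.1; -0.11 0.02 2.23 0.1; -0.11 0.02 2.23 0.1; -0.11 0.02 2.23 0.1
```

>>> drive_tool(
  commands="-0.4 0 1 0.4; 0 0.05 2 0; 0 0.05 2 0; 0 0.05 2 0; 0 0 1.5 0; 0 0 0 0; 0 0 0 0",
)

```text
clock: 14.35
tcp_pos: [0.4894, -0.1538, 0.0689]
tool_rot: [[0.176, 0.984, -0.019], [0.984, -0.176, -0.011], [-0.014, -0.017, -1.0]]
force: [0.3, -0.2, -0.0]
opening: 0.0854
```

```bash
python3 -c "
from h import *
plan((.4857,-.1566,.066),-10.5,1); crank()"
```

```text
yaw -10.12 turn 0.4 d [-0.0037 -0.0028 -0.0029]
-0.34 -0.31 0.29 0.4
t 14.35 theta 258.0 r 34.4 y 3.4 F vise xyz [ 0.3 -0.2 -0. ] Ft -0.1 open 0.0854
0 -0.40 -1.24 0; 0 0.41 -1.25 0; 0 0.81 -1.04 0; 0 1.12 -0.70 0; 0 1.29 -0.27 0; 0 1.31 0.18 0; 0 1.16 0.62 0; 0 0.88 0.98 0; 0 0.49 1.22 0
```

>>> drive_tool(
  commands="-0.35 -0.35 0.3 0.4; 0 0 0 0; 0 0 0 0",
)

```text
clock: 14.65
tcp_pos: [0.4861, -0.157, 0.0677]
tool_rot: [[0.182, 0.983, -0.016], [0.983, -0.183, -0.012], [-0.015, -0.013, -1.0]]
force: [-0.4, 0.9, -0.4]
opening: 0.0855
```

>>> drive_tool(
  commands="0 0 0 0; 0 0 0 0; 0 0 0 0; 0 0 0 0; 0 0 0 0; 0 0 0 0; 0 0 0 0; 0 0 0 0; 0 0 0 0",
  grip=1,
)

```text
clock: 15.55
tcp_pos: [0.4862, -0.1573, 0.0686]
tool_rot: [[0.183, 0.983, -0.015], [0.983, -0.183, -0.013], [-0.016, -0.012, -1.0]]
force: [0.4, 0.1, -0.0]
opening: 0.0159
```

```bash
python3 -c "
from h import *
crank(20,5)"
```

```text
t 15.55 theta 258.4 r 36.9 y -0.5 F vise xyz [ 0.4  0.1 -0. ] Ft -0.1 open 0.0159
0 -0.15 -1.30 0; 0 0.42 -1.25 0; 0 0.82 -1.03 0; 0 1.12 -0.69 0; 0 1.29 -0.26 0
```

>>> drive_tool(
  commands="0 0 -1 0; 0 0.2 -1.1 0; 0 0.5 -1.1 0",
)

```text
clock: 15.85
tcp_pos: [0.4896, -0.1578, 0.0987]
tool_rot: [[0.182, 0.983, -0.027], [0.983, -0.182, -0.01], [-0.015, -0.025, -1.0]]
force: [1.5, -2.8, -7.5]
opening: 0.0159
```

```bash
python3 -c "
from h import *
crank(20,6)
P=snap('w4')"
```

```text
t 15.85 theta 304.8 r 39.8 y -0.5 F vise xyz [ 2.  -2.5 -7.5] Ft -5.0 open 0.0159
0 1.08 -0.83 0; 0 1.19 -0.56 0; 0 1.31 -0.12 0; 0 1.28 0.34 0; 0 1.08 0.75 0; 0 0.76 1.08 0
15.85 [ 0.4896 -0.1578  0.0987] yaw -10.49 F [ 1.54 -2.8  -7.54]
```

View pics/w4.png

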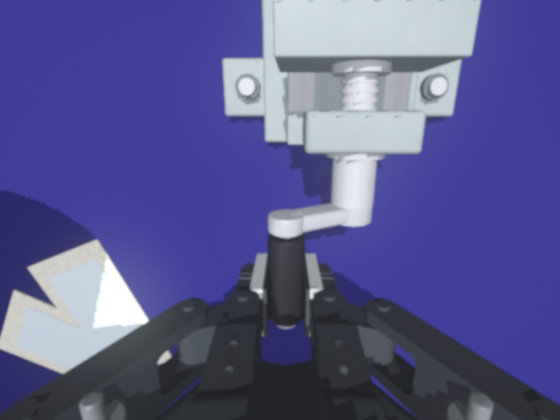

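The knob is held in the fingers at (287,280) and the crank follows. I'll keep cranking and check the angle after each arc.

```bash
sed -i 's/C=np.array(\[.5218,-.1633,.076\])/C=np.array([.5218,-.1633,.0775])/' h.py; python3 -c "
from h import *
crank(22,7)"
```

```text
t 15.9 theta 306.7 r 38.7 y -0.6 F vise xyz [-6.3 -0.9  3.3] Ft -1.1 open 0.0157
0 1.13 -0.94 0; 0 1.36 -0.50 0; 0 1.45 0.04 0; 0 1.33 0.58 0; 0 1.01 1.04 0; 0 0.55 1.34 0; 0 0.01 1.45 0
```

>>> drive_tool(
  commands="0 1.1 -0.9 0; 0 1.3 -0.5 0; 0 1.4 0 0; 0 1.3 0.6 0; 0 1 1 0; 0 0.55 1.3 0",
)

```text
clock: 16.5
tcp_pos: [0.557, -0.1705, 0.0926]
tool_rot: [[0.18, 0.983, -0.023], [0.983, -0.181, -0.014], [-0.018, -0.021, -1.0]]
force: [0.2, 1.9, 4.7]
opening: 0.0156
```

```bash
python3 -c "
from h import *
crank(22,10)"
```

```text
t 16.5 theta 67.2 r 39.0 y -0.6 F vise xyz [-0.1  2.   4.7] Ft -4.4 open 0.0156
0 0.21 1.46 0; 0 -0.26 1.43 0; 0 -0.77 1.23 0; 0 -1.18 0.85 0; 0 -1.41 0.34 0; 0 -1.44 -0.21 0; 0 -1.25 -0.73 0; 0 -0.89 -1.15 0; 0 -0.39 -1.40 0; 0 0.16 -1.44 0
```

>>> drive_tool(
  commands="0 0.2 1.4 0; 0 -0.25 1.4 0; 0 -0.75 1.2 0; 0 -1.1 0.85 0; 0 -1.4 0.4 0; 0 -1.4 -0.1 0; 0 -1.25 -0.6 0; 0 -0.95 -1.05 0; 0 -0.5 -1.3 0",
)

```text
clock: 17.4
tcp_pos: [0.4852, -0.157, 0.0717]
tool_rot: [[0.181, 0.983, -0.01], [0.983, -0.182, -0.016], [-0.018, -0.007, -1.0]]
force: [6.7, -2.2, -4.3]
opening: 0.0157
```

```bash
python3 -c "
from h import *
crank(22,10)"
```

```text
t 17.4 theta 261.2 r 37.6 y -0.5 F vise xyz [ 7.  -1.  -4.3] Ft -5.3 open 0.0157
0 0.02 -1.44 0; 0 0.59 -1.32 0; 0 1.05 -1.00 0; 0 1.35 -0.54 0; 0 1.45 0.00 0; 0 1.34 0.55 0; 0 1.04 1.01 0; 0 0.59 1.33 0; 0 0.05 1.45 0; 0 -0.50 1.36 0
```

>>> drive_tool(
  commands="0 0 -1.4 0; 0 0.5 -1.3 0; 0 1 -1 0; 0 1.3 -0.6 0; 0 1.4 -0.1 0; 0 1.35 0.5 0; 0 1.1 0.9 0; 0 0.7 1.25 0; 0 0.2 1.4 0; 0 -0.35 1.4 0",
)

```text
clock: 18.4
tcp_pos: [0.5564, -0.1703, 0.0641]
tool_rot: [[0.181, 0.983, -0.008], [0.983, -0.182, -0.018], [-0.019, -0.005, -1.0]]
force: [-3.7, 3.1, 6.8]
opening: 0.0159
```

```bash
python3 -c "
from h import *
crank(22,12)"
```

```text
t 18.4 theta 110.8 r 37.7 y -0.6 F vise xyz [-4.2  2.4  6.8] Ft -4.9 open 0.0159
0 -0.74 1.24 0; 0 -1.17 0.86 0; 0 -1.41 0.36 0; 0 -1.44 -0.20 0; 0 -1.26 -0.72 0; 0 -0.90 -1.14 0; 0 -0.40 -1.39 0; 0 0.15 -1.44 0; 0 0.68 -1.28 0; 0 1.11 -0.94 0; 0 1.38 -0.45 0; 0 1.45 0.10 0
```

>>> drive_tool(
  commands="0 -0.7 1.2 0; 0 -1.1 0.9 0; 0 -1.4 0.45 0; 0 -1.45 -0.1 0; 0 -1.3 -0.6 0; 0 -1 -1 0; 0 -0.55 -1.3 0; 0 0 -1.4 0; 0 0.5 -1.3 0; 0 1 -1.05 0; 0 1.3 -0.65 0",
)

```text
clock: 19.5
tcp_pos: [0.5079, -0.1614, 0.1143]
tool_rot: [[0.184, 0.983, 0.004], [0.983, -0.183, -0.024], [-0.023, 0.008, -1.0]]
force: [-9.2, 1.2, 7.8]
opening: 0.016
```

```bash
python3 -c "
from h import *
crank(15,6)"
```

```text
t 19.5 theta 339.2 r 39.4 y -0.6 F vise xyz [-9.2 -0.5  7.8] Ft -5.9 open 0.016
0 1.01 -0.10 0; 0 0.99 0.03 0; 0 0.95 0.29 0; 0 0.84 0.52 0; 0 0.68 0.72 0; 0 0.47 0.87 0
```

>>> drive_tool(
  commands="0 1 -0.1 0; 0 1 0.05 0; 0 0.95 0.3 0; 0 0.85 0.5 0; 0 0.7 0.7 0; 0 0.3 0.6 0",
)

```text
clock: 20.1
tcp_pos: [0.5559, -0.1703, 0.0948]
tool_rot: [[0.183, 0.983, 0.003], [0.983, -0.183, -0.023], [-0.022, 0.007, -1.0]]
force: [1.2, 1.3, 4.9]
opening: 0.0156
```

```bash
python3 - <<'E'
from h import *
crank(8,4)
im,P=snap("w5"); crank(6,5)
a=np.radians(-10.5);ex=np.array([np.cos(a),np.sin(a),0]);ey=np.array([-np.sin(a),np.cos(a),0]);O=np.array([.5524,.0014,0])
t=P.reshape(-1,3);V=np.c_[(t-O)@ex,(t-O)@ey,t[:,2]]*1000
for z0,nm,lo,hi in((103,"stack",-40,60),(96,"jaw",-60,10)):
    m=(abs(V[:,0])<36)&(abs(V[:,2]-z0)<2.5)&(V[:,1]>lo)&(V[:,1]<hi); 
    print(nm,m.sum(),np.round(np.percentile(V[m],[.5,2,98,99.5],axis=0),1).tolist() if m.any() else "")
E
```

```text
t 20.1 theta 63.6 r 38.9 y -0.6 F vise xyz [0.9 1.5 4.9] Ft -4.0 open 0.0156
0 0.12 0.53 0; 0 0.13 0.51 0; 0 0.06 0.53 0; 0 -0.01 0.53 0
20.1 [ 0.5559 -0.1703  0.0948] yaw -10.55 F [1.19 1.28 4.94]
t 20.15 theta 64.8 r 38.7 y -0.7 F vise xyz [5.4 1.9 1.7] Ft 0.8 open 0.0159
0 0.08 0.40 0; 0 0.11 0.38 0; 0 0.07 0.39 0; 0 0.03 0.40 0; 0 -0.01 0.40 0
stack 0 
jaw 0
```

>>> drive_tool(
  commands="0 0.05 0.6 0; 0 0.1 0.6 0; 0 0.05 0.6 0; 0 0 0.6 0",
)

```text
clock: 20.55
tcp_pos: [0.5581, -0.1706, 0.0687]
tool_rot: [[0.183, 0.983, 0.003], [0.983, -0.183, -0.022], [-0.021, 0.007, -1.0]]
force: [-7.9, 4.0, 7.4]
opening: 0.0158
```

```bash
python3 -c "
from h import *
crank(8,4)"
```

```text
t 20.55 theta 103.4 r 38.0 y -0.5 F vise xyz [-8.5  2.5  7.4] Ft -5.2 open 0.0158
0 -0.16 0.51 0; 0 -0.23 0.48 0; 0 -0.29 0.44 0; 0 -0.35 0.40 0
```

>>> drive_tool(
  commands="0 -0.15 0.4 0; 0 -0.15 0.4 0",
)

```text
clock: 20.75
tcp_pos: [0.5539, -0.1698, 0.0593]
tool_rot: [[0.183, 0.983, 0.0], [0.983, -0.183, -0.021], [-0.02, 0.004, -1.0]]
force: [-4.7, 5.0, 8.2]
opening: 0.0156
```

```bash
python3 -c "
from h import *
crank(8,4)"
```

```text
t 20.75 theta 119.0 r 37.5 y -0.5 F vise xyz [-5.6  4.1  8.2] Ft -4.4 open 0.0156
0 -0.24 0.47 0; 0 -0.35 0.40 0; 0 -0.40 0.35 0; 0 -0.44 0.29 0
```

>>> drive_tool(
  commands="0 -0.3 0.4 0; 0 -0.35 0.35 0",
)

```text
clock: 20.95
tcp_pos: [0.5476, -0.1687, 0.0517]
tool_rot: [[0.183, 0.983, 0.002], [0.983, -0.183, -0.021], [-0.02, 0.006, -1.0]]
force: [1.8, 2.8, 7.0]
opening: 0.0162
```

```bash
python3 -c "
from h import *
crank(8,4)"
```

```text
t 20.95 theta 134.5 r 36.9 y -0.6 F vise xyz [1.2 3.1 7. ] Ft -5.9 open 0.0162
0 -0.32 0.43 0; 0 -0.44 0.29 0; 0 -0.48 0.23 0; 0 -0.51 0.16 0
```

>>> drive_tool(
  commands="0 -0.35 0.35 0; 0 -0.4 0.25 0",
)

```text
clock: 21.15
tcp_pos: [0.541, -0.1675, 0.0466]
tool_rot: [[0.184, 0.983, 0.006], [0.983, -0.184, -0.022], [-0.021, 0.01, -1.0]]
force: [1.9, 3.7, 8.1]
opening: 0.0157
```

```bash
python3 - <<'E'
from h import *
crank(8,4)
from station import eyes
a=np.radians(-10.5);ex=np.array([np.cos(a),np.sin(a),0]);ey=np.array([-np.sin(a),np.cos(a),0]);O=np.array([.5524,.0014,0])
im,d=eyes.get_image("side"); b,_=load("side0.npz"); A=[im[170:265,230:320],b[170:265,230:320]]
c=eyes.calibration("side"); np.savez("side1.npz",im=im,d=d,K=[c[k] for k in("fx","fy","cx","cy")],T=c["cam_to_world"])
cv2.imwrite("pics/s1.png",np.hstack([cv2.resize(k,None,fx=4.2,fy=4.2,interpolation=2) for k in A])[:,:,::-1])
_,P=load("side1.npz");t=P.reshape(-1,3);V=np.c_[(t-O)@ex,(t-O)@ey,t[:,2]]*1000
m=(abs(V[:,0])<36)&(V[:,1]>-60)&(V[:,1]<90)
h=np.histogram(V[m][:,1],np.arange(-60,90,4)); 
for lo,n in zip(h[1],h[0]):
    k=m&(V[:,1]>=lo)&(V[:,1]<lo+4); print(int(lo),n,np.round(np.median(V[k,2]),0) if n else "",end=" | ")
E
```

```text
t 21.15 theta 147.5 r 36.6 y -0.6 F vise xyz [1.2 4.  8.1] Ft -5.4 open 0.0157
0 -0.39 0.37 0; 0 -0.50 0.19 0; 0 -0.52 0.11 0; 0 -0.53 0.04 0
-60 19 49.0 | -56 25 48.0 | -52 27 48.0 | -48 33 49.0 | -44 25 47.0 | -40 22 47.0 | -36 47 60.0 | -32 118 72.0 | -28 83 72.0 | -24 22 95.0 | -20 22 95.0 | -16 18 96.0 | -12 13 95.0 | -8 27 95.0 | -4 23 99.0 | 0 15 100.0 | 4 26 86.0 | 8 16 80.0 | 12 23 86.0 | 16 23 83.0 | 20 11 101.0 | 24 23 83.0 | 28 18 93.0 | 32 26 84.0 | 36 25 92.0 | 40 24 89.0 | 44 24 101.0 | 48 22 101.0 | 52 23 86.0 | 56 13 53.0 | 60 10 37.0 | 64 13 95.0 | 68 13 93.0 | 72 16 94.0 | 76 15 96.0 | 80 8 84.0 | 84 12 95.0 |
```

View pics/s1.png

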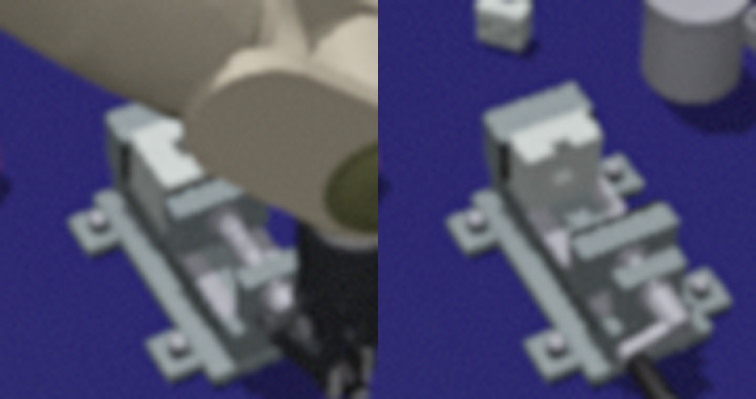

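The side view shows the jaw at the stack, touching or nearly so. I'll refit the crank circle from the logged poses, so the tangential force reads cleanly, then keep going in small steps.

>>> drive_tool(
  commands="0 -0.4 0.2 0; 0 -0.45 0.15 0",
)

```text
clock: 21.4
tcp_pos: [0.5349, -0.1664, 0.044]
tool_rot: [[0.185, 0.983, 0.015], [0.983, -0.185, -0.024], [-0.021, 0.019, -1.0]]
force: [8.1, 3.1, 0.6]
opening: 0.0159
```

```bash
python3 - <<'E'
from h import *
p=np.array([(.4896,-.1578,.0987),(.557,-.1705,.0926),(.4852,-.157,.0717),(.5564,-.1703,.0641),(.5079,-.1614,.1143),(.5559,-.1703,.0948),(.5581,-.1706,.0687),(.5539,-.1698,.0593),(.5476,-.1687,.0517),(.541,-.1675,.0466),(.4862,-.1573,.0686)])*1000
a=np.radians(-10.5);x=p[:,0]*np.cos(a)+p[:,1]*np.sin(a);z=p[:,2]
k=np.linalg.lstsq(np.c_[2*x,2*z,np.ones(len(x))],x*x+z*z,rcond=None)[0]
r=np.sqrt(k[2]+k[0]**2+k[1]**2); C0=C@[np.cos(a),np.sin(a),0]*1000
print("centre dx",k[0]-C0,"z",k[1],"r",r,"res",np.round(np.hypot(x-k[0],z-k[1])-r,2))
C2=C.copy();C2[:2]+=(k[0]-C0)/1000*np.array([np.cos(a),np.sin(a)]);C2[2]=k[1]/1000
print(C2); crank(8,4,C=C2)
F=[(1.5,-2.8,-7.5),(.2,1.9,4.7),(6.7,-2.2,-4.3),(-3.7,3.1,6.8),(-9.2,1.2,7.8),(1.2,1.3,4.9),(-7.9,4,7.4),(-4.7,5,8.2),(1.8,2.8,7),(1.9,3.7,8.1)]
for i,f in enumerate(F):
    t=np.arctan2(x[i]-k[0],z[i]-k[1]); fx=f[0]*np.cos(a)+f[1]*np.sin(a); print(round(np.degrees(t)%360,1),"Ft",round(fx*np.cos(t)-f[2]*np.sin(t),2),"Fr",round(fx*np.sin(t)+f[2]*np.cos(t),1))
E
```

```text
centre dx 0.2677295154677495 z 79.21533646689409 r 38.0439981353739 res [ 0.22  0.04  0.11  0.11 -0.16 -0.15  0.19  0.05 -0.13 -0.11 -0.16]
[ 0.52206325 -0.16334879  0.07921534]
t 21.4 theta 159.5 r 37.6 y -0.7 F vise xyz [7.4 4.5 0.6] Ft -7.1 open 0.0159
0 -0.49 0.19 0; 0 -0.52 0.08 0; 0 -0.53 0.01 0; 0 -0.53 -0.07 0
300.6 Ft -5.44 Fr -5.5
69.4 Ft -4.45 Fr 1.5
258.6 Ft -5.59 Fr -6.0
113.3 Ft -4.58 Fr -6.6
337.9 Ft -5.64 Fr 10.7
65.7 Ft -4.08 Fr 2.9
106.0 Ft -4.78 Fr -10.2
121.5 Ft -4.1 Fr -9.0
136.5 Ft -5.73 Fr -4.2
149.3 Ft -5.16 Fr -6.4
```

Circle fit: r = 38.04 mm with 0.2 mm residuals. The slow free force was about 4.4 N and is now 7.1 N, so around 2.5 N over, within snug. I'll stop, relax, release and check liner compression by camera.

>>> drive_tool(
  commands="0 0 0 0; 0 0 0 0; 0 0 0 0; 0 0 0 0; 0 0 0 0; 0 0 0 0",
  grip=0,
)

```text
clock: 22.0
tcp_pos: [0.5339, -0.1671, 0.0424]
tool_rot: [[0.185, 0.983, 0.013], [0.982, -0.185, -0.025], [-0.022, 0.017, -1.0]]
force: [-0.3, -0.4, 0.9]
opening: 0.0857
```

>>> drive_tool(
  commands="0 0 -1 0; 0 0 -2 0; 0 0 -3 0; 0 0 -4 0; 0 0 -4 0; 2 0.3 -3 0; 3 0.3 0 0; 2 0.2 0 0; 0 0 0 0; 0 0 0 0",
)

```text
clock: 23.0
tcp_pos: [0.5526, -0.0936, 0.2255]
tool_rot: [[0.186, 0.982, 0.018], [0.982, -0.186, -0.027], [-0.023, 0.023, -0.999]]
force: [-1.0, -0.3, -0.3]
opening: 0.0855
```

```bash
python3 - <<'E'
from h import *
im,P=snap("w6")
a=np.radians(-10.5);ex=np.array([np.cos(a),np.sin(a),0]);ey=np.array([-np.sin(a),np.cos(a),0]);O=np.array([.5524,.0014,0])
for n in("w2","w3","w6"):
    im,P=load(n+".npz");t=P.reshape(-1,3);t=t[np.isfinite(t[:,0])];V=np.c_[(t-O)@ex,(t-O)@ey,t[:,2]]*1000
    for nm,m in(("jaw",(abs(V[:,2]-96)<2)&(V[:,1]>-85)&(V[:,1]<-2)&(abs(V[:,0])<45)),("stack",(abs(V[:,2]-103.3)<2)&(V[:,1]>-30)&(V[:,1]<70)&(abs(V[:,0])<45))):
        p=V[m]
        if not len(p): print(n,nm,0); continue
        lo=[];hi=[];
        for x0 in np.arange(-26,26,2.):
            q=p[(p[:,0]>=x0)&(p[:,0]<x0+2)]
            if len(q)>5: lo.append(q[:,1].min());hi.append(q[:,1].max())
        print(n,nm,len(p),"lo",np.round(np.percentile(lo,[20,50,80]),2),"hi",np.round(np.percentile(hi,[20,50,80]),2),"x",np.round([p[:,0].min(),p[:,0].max()],1))
A=cv2.resize(im[0:300,160:430],None,fx=2.2,fy=2,interpolation=2); cv2.imwrite("pics/w6c.png",A[:,:,::-1])
E
```

```text
23.0 [ 0.5526 -0.0936  0.2255] yaw -10.69 F [-0.98 -0.32 -0.27]
w2 jaw 2783 lo [-72.63 -71.84 -71.73] hi [-46.94 -46.83 -46.76] x [-38.2  37.9]
w2 stack 3649 lo [22.31 22.46 32.2 ] hi [52.22 52.36 52.61] x [-33.3  26.9]
w3 jaw 2903 lo [-72.08 -72.02 -71.89] hi [-5.56 -5.48 -5.44] x [-38.2  37.9]
w3 stack 7176 lo [-5.07 -5.05 -5.02] hi [54.53 54.63 54.82] x [-33.5  26.8]
w6 jaw 2953 lo [-28.8  -28.75 -28.67] hi [-5.09 -5.06 -5.02] x [-38.   38.1]
w6 stack 6774 lo [-4.73 -4.69 -4.66] hi [54.61 54.77 54.85] x [-33.6  26.7]
```

View pics/w6c.png

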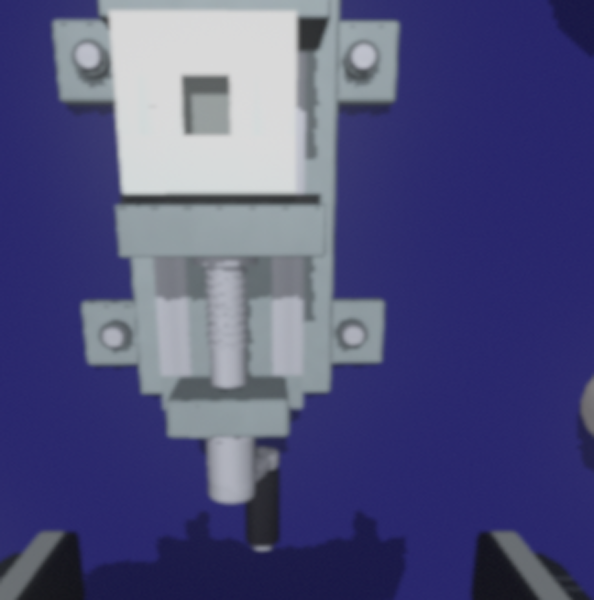

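The crop shows the stack flush, the jaw liner on it and the knob low at (262,510). Jaw travel is 43.2 mm, so liner compression is about 1.8 mm (≈3 N over), while the force reading said about 2.5 N. Since 3 N is the upper edge, I'll take the knob again and ease off about 10° (0.45 mm).

```bash
python3 -c "
from h import *
plan((.5345,-.1668,.14),-10.5,4)"
```

```text
yaw -10.72 turn -0.2 d [-0.0181 -0.0731 -0.0854]
-1.88 -0.10 2.14 -0.1; -1.88 -0.11 2.14 -0.1; -1.88 -0.11 2.14 -0.1; -1.88 -0.11 2.14 -0.1
```

>>> drive_tool(
  commands="-1.9 -0.1 0 -0.1; -1.9 -0.1 2 -0.1; -1.9 -0.1 2 0; -1.8 -0.1 2 0; 0 0 1.5 0; 0 0 0 0; 0 0 0 0",
)

```text
clock: 23.75
tcp_pos: [0.5331, -0.1775, 0.1502]
tool_rot: [[0.189, 0.982, 0.017], [0.982, -0.188, -0.027], [-0.024, 0.022, -0.999]]
force: [-0.1, 0.1, 0.8]
opening: 0.0853
```

```bash
python3 -c "
from h import *
plan((.5345,-.1668,.0435),-10.5,5)"
```

```text
yaw -10.87 turn -0.4 d [ 0.0014  0.0107 -0.1067]
0.21 -0.01 2.13 -0.1; 0.21 -0.01 2.13 -0.1; 0.21 -0.01 2.13 -0.1; 0.21 -0.01 2.13 -0.1; 0.21 -0.01 2.13 -0.1
```

>>> drive_tool(
  commands="0.7 0 0 -0.2; 0.5 0 0 -0.2; 0 0 2 0; 0 0 2 0; 0 0 2 0; 0 0 2 0; 0 0 0 0; 0 0 0 0",
)

```text
clock: 24.55
tcp_pos: [0.541, -0.1643, 0.0743]
tool_rot: [[0.176, 0.984, 0.027], [0.984, -0.175, -0.032], [-0.027, 0.032, -0.999]]
force: [-0.2, -0.2, 1.1]
opening: 0.0853
```

```bash
python3 -c "
from h import *
plan((.5345,-.1668,.0435),-10.5,2)"
```

```text
yaw -10.09 turn 0.4 d [-0.0065 -0.0025 -0.0308]
-0.18 -0.30 1.54 0.2; -0.18 -0.30 1.54 0.2
```

>>> drive_tool(
  commands="-0.25 -0.7 0 0.4; 0 0 1.4 0; 0 0 1.4 0; 0 0 0 0; 0 0 0 0",
)

```text
clock: 25.05
tcp_pos: [0.535, -0.1668, 0.0468]
tool_rot: [[0.183, 0.983, 0.031], [0.983, -0.182, -0.034], [-0.028, 0.037, -0.999]]
force: [-0.1, -0.6, -0.2]
opening: 0.0857
```

```bash
python3 -c "
from h import *
plan((.5345,-.1668,.0435),-10.5,1)"
```

```text
yaw -10.49 turn 0.0 d [-0.0005 -0.     -0.0033]
-0.01 -0.05 0.33 0.0
```

>>> drive_tool(
  commands="0 -0.05 0.3 0; 0 0 0 0; 0 0 0 0",
)

```text
clock: 25.35
tcp_pos: [0.5348, -0.1669, 0.0437]
tool_rot: [[0.183, 0.983, 0.032], [0.983, -0.182, -0.035], [-0.028, 0.037, -0.999]]
force: [-0.8, 0.3, -0.3]
opening: 0.0856
```

>>> drive_tool(
  commands="0 0 0 0; 0 0 0 0; 0 0 0 0; 0 0 0 0; 0 0 0 0; 0 0 0 0; 0 0 0 0; 0 0 0 0; 0 0 0 0",
  grip=1,
)

```text
clock: 26.25
tcp_pos: [0.5351, -0.1671, 0.0446]
tool_rot: [[0.183, 0.983, 0.033], [0.983, -0.182, -0.035], [-0.029, 0.039, -0.999]]
force: [-1.0, -0.1, 0.5]
opening: 0.0155
```

```bash
python3 -c "
from h import *
crank(-5,3,C=np.array([.52206,-.16335,.07922]))"
```

```text
t 26.25 theta 158.7 r 37.1 y -1.3 F vise xyz [-1.  -0.3  0.5] Ft 0.7 open 0.0155
0 0.33 -0.05 0; 0 0.29 -0.16 0; 0 0.28 -0.18 0
```

>>> drive_tool(
  commands="0 0.3 -0.1 0; 0 0.3 -0.15 0",
)

```text
clock: 26.45
tcp_pos: [0.5404, -0.168, 0.0472]
tool_rot: [[0.183, 0.983, 0.031], [0.983, -0.182, -0.035], [-0.029, 0.036, -0.999]]
force: [-2.2, -1.3, 0.1]
opening: 0.0158
```

```bash
python3 -c "
from h import *
crank(-5,3,C=np.array([.52206,-.16335,.07922]))"
```

```text
t 26.45 theta 149.4 r 37.2 y -1.2 F vise xyz [-1.9 -1.7  0.1] Ft 1.6 open 0.0158
0 0.32 -0.11 0; 0 0.26 -0.20 0; 0 0.24 -0.23 0
```

>>> drive_tool(
  commands="0 0.25 -0.15 0; 0 0.05 -0.05 0",
)

```text
clock: 26.65
tcp_pos: [0.5435, -0.1686, 0.0493]
tool_rot: [[0.183, 0.983, 0.03], [0.983, -0.182, -0.034], [-0.029, 0.035, -0.999]]
force: [-2.2, -0.8, -1.8]
opening: 0.0159
```

```bash
python3 -c "
from h import *
crank(-5,3,C=np.array([.52206,-.16335,.07922]))"
```

```text
t 26.65 theta 143.6 r 37.2 y -1.3 F vise xyz [-2.  -1.2 -1.8] Ft 2.7 open 0.0159
0 0.31 -0.14 0; 0 0.24 -0.23 0; 0 0.22 -0.25 0
```

The reverse force of 2.7 N means about 1.7 N over, and position gives about 1.9 N, both mid-range. Releasing and retreating.

>>> drive_tool(
  commands="0 0 0 0; 0 0 0 0; 0 0 0 0; 0 0 0 0; 0 0 0 0; 0 0 0 0",
  grip=0,
)

```text
clock: 27.25
tcp_pos: [0.5446, -0.1686, 0.0496]
tool_rot: [[0.183, 0.983, 0.033], [0.983, -0.182, -0.035], [-0.029, 0.038, -0.999]]
force: [0.8, -0.6, 0.2]
opening: 0.0855
```

>>> drive_tool(
  commands="0 0 -1 0; 0 0 -2 0; 0 0 -3 0; 0 0 -4 0; 0 0 -4 0; 2 0.3 -3 0; 3 0.3 0 0; 1.5 0.2 0 0; 0 0 0 0; 0 0 0 0; 0 0 0 0",
)

```text
clock: 28.35
tcp_pos: [0.558, -0.0992, 0.2299]
tool_rot: [[0.184, 0.982, 0.035], [0.982, -0.183, -0.036], [-0.029, 0.041, -0.999]]
force: [0.1, -0.4, 0.4]
opening: 0.0854
```

```bash
python3 - <<'E'
from h import *
im,P=snap("w7")
a=np.radians(-10.5);ex=np.array([np.cos(a),np.sin(a),0]);ey=np.array([-np.sin(a),np.cos(a),0]);O=np.array([.5524,.0014,0])
for n in("w6","w7"):
    im,P=load(n+".npz");t=P.reshape(-1,3);t=t[np.isfinite(t[:,0])];V=np.c_[(t-O)@ex,(t-O)@ey,t[:,2]]*1000
    for nm,m in(("jaw",(abs(V[:,2]-96)<2)&(V[:,1]>-85)&(V[:,1]<-2)&(abs(V[:,0])<45)),("stack",(abs(V[:,2]-103.3)<2)&(V[:,1]>-30)&(V[:,1]<70)&(abs(V[:,0])<45))):
        p=V[m]; lo=[];hi=[]
        for x0 in np.arange(-26,26,2.):
            q=p[(p[:,0]>=x0)&(p[:,0]<x0+2)]
            if len(q)>5: lo.append(q[:,1].min());hi.append(q[:,1].max())
        print(n,nm,len(p),"lo",np.round(np.median(lo),2),"hi",np.round(np.median(hi),2))
    for lo in(-3,8,18,27,40,50):
        k=(abs(V[:,2]-103.3)<2)&(abs(V[:,1]-lo-2)<3)&(abs(V[:,0])<40); print(lo,np.round([V[k,0].min(),V[k,0].max()],1),end=" ")
    print()
A=cv2.resize(im[0:300,160:430],None,fx=2.2,fy=2,interpolation=2); cv2.imwrite("pics/w7c.png",A[:,:,::-1])
E
```

```text
28.35 [ 0.558  -0.0992  0.2299] yaw -10.56 F [ 0.15 -0.35  0.39]
w6 jaw 2953 lo -28.75 hi -5.06
w6 stack 6774 lo -4.69 hi 54.77
-3 [-33.4  26.2] 8 [-33.3  26.1] 18 [-33.1  26.1] 27 [-33.2  26.1] 40 [-33.2  26. ] 50 [-33.3  26.7] 
w7 jaw 2992 lo -29.49 hi -5.11
w7 stack 6646 lo -4.87 hi 53.93
-3 [-33.6  26.3] 8 [-33.2  26.4] 18 [-33.6  26.4] 27 [-33.4  26.5] 40 [-33.3  26.5] 50 [-33.2  26.6]
```

View pics/w7c.png

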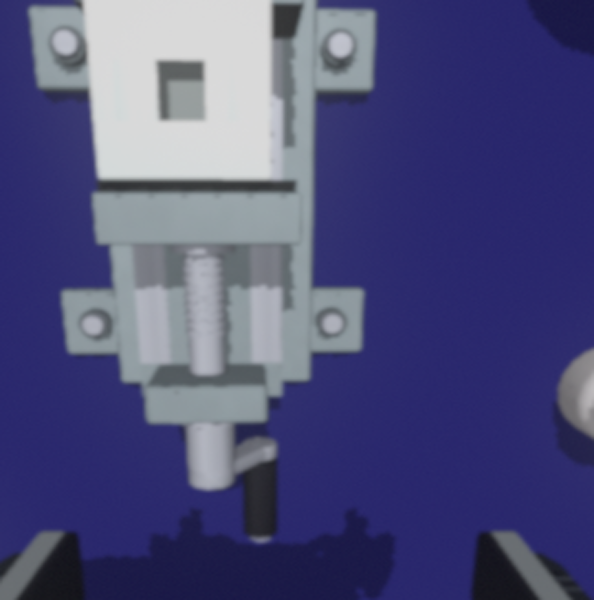

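The crop shows the jaw liner still against the flush stack, with the crank free and nothing touching it. Rear jaw edge is at -29.5 mm, so compression is about 1.1 mm (≈1.8 N over). Handing in.

```bash
python3 -c "
from station import manip
print(manip.close_job())"
```

```text
the job is handed in; nothing more can be done
None
```

The mould is closed, the vise jaw is snug against it, and the job is handed in at about 28 s of the 72 s allowed.

**What I did:** I picked up the grey loose half by its ends, stood it on the bed and slid it against its mate, which pushed the mate back against the fixed jaw. I then squeezed both halves across the joint to line up their ends, and let go. After that I cranked the jaw in about 2.7 turns and left the crank free.

**Last checks:**
- **Fit of the halves:** together they measured 60.1 x 60.2 mm before cranking, so no gap showed. The ends line up within about 0.3 mm, and the far side rests on the fixed jaw.
- **Snugness:** the liner is compressed about 1.1 mm, which is about 1.8 N above the free force at the knob. The force reading gives about 1.7 N. Both are inside the 1 to 3 N band.

**What disagreed:** when I first stopped cranking, the force reading said about 2.5 N over but the jaw position said about 3 N, the upper limit. I took the knob again and eased it back about 15°, so the jaw was briefly tighter than it is now. The tool drifted up to about 3° off vertical, with no visible effect. I did not photograph the rest of the bench again at the end, but no move went near the other things.

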